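# Take a cover plate off a bent display peg and stand it in the block

### The job

Take the hanging cover plate off its wire peg: slide it out along the peg and lift its tab end over the upturned tip, gently, without ever pushing or pulling on the peg with more than about 8 newtons. Then lower the plate upright into the slot of the wooden block, right down to the slot's floor, before letting go of it. Leave the hammer, the wrench and the tin where they are.

Things in the scene. Friction and masses are not known exactly. Their poses are not given: they have to be found in the camera images.
- plate: Cast aluminium cover plate, 8 mm thick, 0.18 to 0.28 kg, hanging upright on the peg. Origin: middle of its lower edge; x is its thickness, y its width, z up. The body is 70 mm wide and 56 mm tall, with a decorative boss 1.5 mm proud; above it a tab 36 mm wide reaches to 130 mm. The tab's solid top, 83 to 130 mm up, is the pick end: grip it across the 8 mm, fingertips 105 mm or more up, clear of the peg's tip.
- plate_hole (a point): Centre of the hanging hole in the plate's tab, 74.5 mm above the plate's origin, axes as the plate's. The hole is rectangular, 11 mm wide (y) and 17 mm tall (z), through the 8 mm thickness. On the straight wire it has 12 mm of play up and down and 6 mm sideways, on the upturned end only about 2 to 8 mm up and down.
- stand: Fixed parts stand: dark foot 14 mm thick, 100 mm wide, from 120 mm in front of the origin to 30 mm behind, and a wooden post 34 mm wide, 22 mm thick, 166 mm tall. Origin: at table height under the middle of the post's front face; x points backward. A 5 mm steel wire peg runs out from the post along the stand's -x, its centre line 150 mm up. More than 8 N between plate and stand is too much.
- peg_knee (a point): Point on the peg's centre line 55 mm out from the post, axes as the stand's; up to here the wire is level and rigid (the plate hangs 42 mm from the post). The next 75 mm are straight but bent here by an unknown angle, up to 0.2 rad up or down and 0.16 rad sideways: feel or see it. The last 40 mm turn up 0.58 rad more. The peg ends under 172 mm from the post. This outer part is springy, 10 N/mm at the upturn, 4 at the tip.
- block: Fixed pale wooden block on a dark wooden base, together 100 mm (x) by 130 mm (y) by 40 mm tall, origin at the centre of its underside. One slot along its y in the middle of the top: 11 mm wide (x), 76 mm long (y), 25 mm deep, for the lower edge of the plate. Either face of the plate may look either way.
- block_slot (a point): Centre of the slot's floor, 15 mm above the block's underside, axes as the block's. The plate's origin belongs here.
- hammer: Loose hammer lying on the bench to the left, about 260 mm long; bystander.
- wrench: Loose wrench lying on the bench to the right; bystander.
- tin: Closed dark steel tin, 60 mm across, 80 mm tall, at the back of the bench; bystander.
Not all that is in view belongs to the job. Of the things that look like the stand, the larger one is meant. Of the things shaped like the plate, the aluminium one is meant.

How it is judged:
On the way, in this order (a step that is already met when the one before it is completed fails the run):
1. the plate is in the gripper, off the peg and clear of its tip ((x of plate in the frame of stand below -0.175 m or z of plate in the frame of stand above 0.135 m or y of plate in the frame of stand above 0.06 m or y of plate in the frame of stand below -0.06 m) and contact force between plate and the fingers above 0.5 N and contact force between plate and stand below 0.1 N), for 0.2 s.
2. the plate stands on the slot's floor, still held (z of plate in the frame of block_slot below 0.006 m and x of plate in the frame of block_slot between -0.006 and 0.006 m and y of plate in the frame of block_slot between -0.01 and 0.01 m and angle between plate's own z axis and vertical below 0.2 rad and contact force between plate and the fingers above 0.5 N), for 0.1 s.
At the end, for the whole second after the job is handed in: The plate stands upright (within 0.2 rad) in the block's slot, its lower edge within 6 mm of the slot's floor, within 6 mm of the slot's middle across it and 10 mm along it, released and at rest (z of plate in the frame of block_slot below 0.006 m and x of plate in the frame of block_slot between -0.006 and 0.006 m and y of plate in the frame of block_slot between -0.01 and 0.01 m and angle between plate's own z axis and vertical below 0.2 rad and linear speed of plate below 0.01 m/s and contact force between plate and the fingers below 0.05 N); the robot touches nothing.
It fails at once if more than 8 N between the plate and the stand with its peg (contact force between plate and stand above 8 N).
It fails at once if the gripper or arm pushes on the stand or its peg with more than 8 N (contact force between any of the fingers, the arm and stand above 8 N).
It fails at once if the hammer, the wrench or the tin is moved more than 20 mm (distance of any of hammer, wrench, tin from where it was at the start of the episode above 0.02 m).
It also fails if it takes over 72 s, if anything falls off the work surface, if the arm or the gripper's body presses on something with over 40 N, if the wrist force passes 120 N, or if a joint passes its speed limit or range.

### The arm

A 7-joint arm with a two-finger parallel gripper is mounted at the origin on the work surface. World frame = base frame: x ahead of the robot, y to its left, z up, the work surface at z = 0. Lengths are in m, angles in rad, forces in N, time in s.
With the tool pointing down it reaches from about 0.4 to 0.85 m from the base axis. Payload 4.5 kg.
Tool frame: the origin (TCP) lies on the mounting face of the last link; the fingertips stand 166 mm ahead of it and the grasp point (between the pads) lies 147 mm ahead of it; z points along the fingers, y is the line along which they close (so a half turn about z gives the same grasp; the last joint's range is limited). The gripper opens to 88 mm and grips with 3 to 60 N. Pads are 18 mm wide; open, the fingers measure 123 mm over their backs; the gripper's body (75 mm by 187 mm) begins 45 mm behind the grasp point.
Start: joints at [-1.116, 0.689, -0.195, 1.565, 0.157, 0.902, -0.215], TCP at [0.255, 0.57, 0.405] pointing down, gripper open.
Joint ranges: [-3.01, 3.01], [-0.46, 2.08], [-1.47, 1.51], [0.13, 2.56], [-1, 4.14], [0.04, 2.09], [-2.66, 2.66]. Speed limits (rad/s): [2.57, 2.57, 3.14, 3.14, 3.14, 3.14, 3.14].

### API

Orientations are given as a unit quaternion [x, y, z, w].
In Python, from plant import r, snapshot gives the robot as it stands. The module is installed in compiled form; this text tells all that it offers.
- The arm moves only by the tool move_arm, never from a script. Its argument "rows" is a list of rows, each a list of 5 numbers: the shift along the tool's x, y, z in m, then the turn about the tool's z in rad, then the finger opening in m, from 0 to 0.0881. In form: [[dx, dy, dz, spin, claw], ...]. A call has 1 to 10 rows; each row shifts and turns the commanded pose from where the row before left it, along the tool's axes as they then stand; what a row does not reach is not made up. A row lasts 1/12 s, in which the tool goes at most 41.7 mm and 7.16 degrees, less where a joint would pass 70% of its speed; a pose out of reach is approached as far as the arm can. A call with a gripper value outside its range is refused whole. The fingers move at their own pace and stop on an object; "newtons" is the grip in N (left out, the last holds). Time passes only in rows, so rows that do not move let the fingers close. It gives the time, the measured TCP pose, the force, the opening and the grip force at its end, in the units of the state.
- r.get_state(): the state, without advancing time (a new reading comes with each control period).
- snapshot(name): name is "side" or "top" or "wrist"; returns a dict with "color" (400x640x3 uint8, red, green, blue), "depth" (400x640 float32, m along the optical axis (not along the pixel's ray), 0 where there is no reading), "mtx" (3x3 intrinsics, pixels), "eye" and "orientation" of the camera in the world. Camera axes: x right, y up, looking along -z (the intrinsics and any distortion apply to the point x, -y, -z); pixel columns grow to the right and rows downward; lengths in m; the calibration is good to about 2 mm. A picture is of the moment at which its call begins.
- r.finish_job(): hands the job in; it is judged then, once.
The state is a dict: "clock": time; "q": joint angles; "qd": joint speeds; "joint_torque": joint torques, N m; "tool_pos": TCP position; "eef_rot": TCP orientation; "contact_force": force on the tool from outside, world axes, zero at the start; "moment": the same for the moment, N m; "opening": opening from 0.0 (shut) to 1.0 (fully open); "finger_force": force on a finger pad.
Only numpy, scipy, OpenCV 4.12 (cv2) and the standard library are available. Lean on these libraries where they do the work, as an engineer would, in place of code of your own. Each camera call takes 0.05 s, during which the arm holds its last target. There are 200 camera calls.

## Working session

There is one attempt and no reset: what is moved stays moved. The work goes in short steps, Python scripts to look and compute and a tool call to move; the robot and the scene stay as the last step left them, time stands still between calls to the robot, and variables do not carry over. Pictures are saved under pics/ and viewed, at most 10 in all, crops included, and the job is handed in when it is done.

Besides the shell and the picture viewer there is one more tool, called after "Call:" as name([rows], argument=value, ...), one row to a line, values as JSON. move_arm: Moves the arm, as the interface text tells. Its arguments: {"type":"object","properties":{"rows":{"type":"array"},"newtons":{"type":"number"}},"required":["rows"]}

```bash
mkdir -p pics; cat > h.py <<'E'
import numpy as np, cv2
from scipy.spatial.transform import Rotation as R
from plant import r, snapshot
def take(n,f):
    s=snapshot(n); np.savez(f'pics/{f}.npz',**s); cv2.imwrite(f'pics/{f}.png',s['color'][:,:,::-1]); return s
def load(f): return dict(np.load(f'pics/{f}.npz'))
def rot(s):
    o=np.array(s['orientation']); return o if o.shape==(3,3) else R.from_quat(o).as_matrix()
def cloud(s):
    d=s['depth']; K=s['mtx']; v,u=np.mgrid[:d.shape[0],:d.shape[1]]
    P=np.stack([(u-K[0,2])/K[0,0]*d,-(v-K[1,2])/K[1,1]*d,-d],-1)
    W=P@rot(s).T+s['eye']; W[d==0]=np.nan; return W
def ray(s,u,v):
    K=s['mtx']; d=rot(s)@np.array([(u-K[0,2])/K[0,0],-(v-K[1,2])/K[1,1],-1]); return np.array(s['eye']),d
def plane(s,u,v,z):
    o,d=ray(s,u,v); return o+d*(z-o[2])/d[2]
def tri(s1,p1,s2,p2):
    o1,d1=ray(s1,*p1);o2,d2=ray(s2,*p2)
    t=np.linalg.lstsq(np.c_[d1,-d2],o2-o1,rcond=None)[0]; a=o1+d1*t[0];b=o2+d2*t[1]; return (a+b)/2,np.linalg.norm(a-b)
E
python3 - <<'E'
from h import *
a=[take(n,n+'0') for n in('side','top','wrist')]
for s in a: print(s['mtx'].round(1).tolist(),s['eye'],s['orientation'])
cv2.imwrite('pics/st.png',cv2.resize(np.hstack([s['color'][:,:,::-1] for s in a[:2]]),(800,250)))
st=r.get_state();print(st['tool_pos'],st['eef_rot'],st['clock'],st['opening'])
E
```

```text
[[476.4, 0.0, 311.6], [0.0, 476.4, 203.0], [0.0, 0.0, 1.0]] [ 0.26775975 -1.18842881  0.85988286] [ 0.49235185 -0.07222598 -0.13376777  0.85701765]
[[396.4, 0.0, 316.1], [0.0, 396.4, 202.0], [0.0, 0.0, 1.0]] [0.50591586 0.00315312 1.16653536] [-0.03605313  0.03904496  0.70958545 -0.70261238]
[[335.0, 0.0, 324.5], [0.0, 335.0, 196.4], [0.0, 0.0, 1.0]] [0.18037287 0.6034728  0.38499418] [-0.13359893 -0.08552335  0.53682016  0.82865023]
[0.25524024 0.57024511 0.4041265 ] [ 2.08841568e-01  9.77949259e-01 -6.61517654e-04 -8.96380502e-05] 0.15 0.9982467832627366
```

View pics/side0.png

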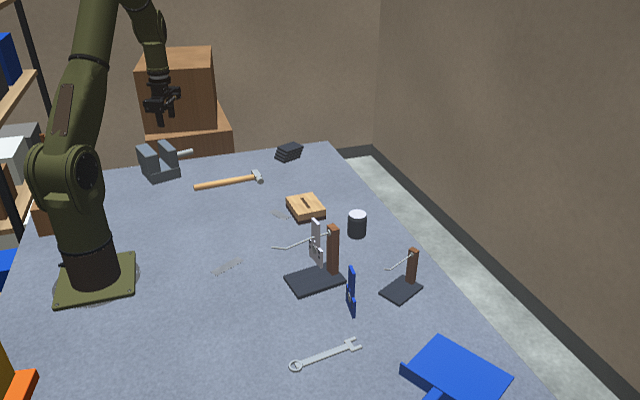

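View pics/top0.png

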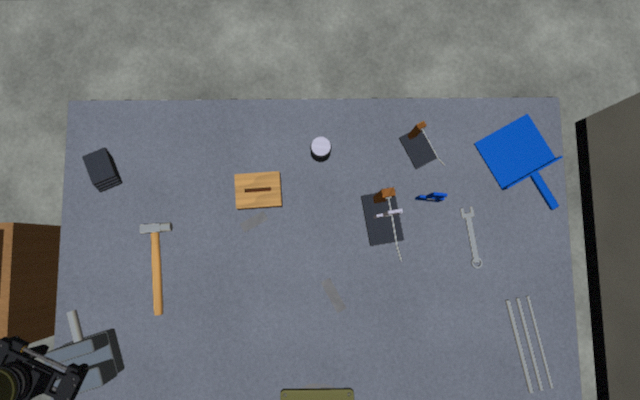

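Side view: the larger stand, with the silver plate on it, is at about (315,255), and the smaller look-alike is at (402,275). The aluminium plate is at (317,242) and the blue decoy at (351,292). The block is at (305,206), the tin at (357,223), the hammer at (228,181) and the wrench at (325,355). The larger stand and the silver plate fit the description. I'll confirm this in an enlarged crop.

```bash
python3 - <<'E'
from h import *
a=load('side0')['color'][190:310,255:435,::-1];b=load('top0')['color'][110:260,340:460,::-1]
cv2.imwrite('pics/crop1.png',np.hstack([cv2.resize(a,(450,300),interpolation=cv2.INTER_CUBIC),cv2.resize(b,(240,300),interpolation=cv2.INTER_CUBIC)]))
for n in('side0','top0'):
    s=load(n);W=cloud(s);C=s['color'].astype(int);hsv=cv2.cvtColor(s['color'],cv2.COLOR_RGB2HSV)
    near=(abs(W[...,0]-.5)<.3)&(W[...,1]<0.25)&(W[...,1]>-.35)
    print(n)
    # stand foot: points z 5..20mm
    for nm,lo,hi in(('foot',.009,.019),('blocktop',.035,.045),('posttop',.155,.18)):
        m=(near&(W[...,2]>lo)&(W[...,2]<hi)).astype(np.uint8)
        k,l,stt,c=cv2.connectedComponentsWithStats(m)
        for i in range(1,k):
            if stt[i,4]>25:
                p=W[l==i];rect=cv2.minAreaRect((p[:,:2]*1000).astype(np.float32))
                print(nm,stt[i].tolist(),c[i].round(1),p.mean(0).round(4),rect)
E
```

```text
side0
foot [286, 203, 40, 20, 95] [306.3 216. ] [0.6528 0.117  0.0139] ((634.9056396484375, 136.26821899414062), (79.69050598144531, 161.70025634765625), 41.86470031738281)
foot [347, 229, 18, 9, 47] [355.  234.7] [ 0.7668 -0.0377  0.0137] ((767.0708618164062, -32.67338943481445), (25.353713989257812, 57.42157745361328), 52.12452697753906)
foot [283, 263, 64, 35, 1068] [312.1 280. ] [ 0.5721 -0.205   0.0118] ((579.36083984375, -199.6949005126953), (150.1949462890625, 103.41477966308594), 9.982975006103516)
blocktop [285, 192, 41, 25, 474] [304.7 203.7] [0.6606 0.1594 0.0373] ((662.3926391601562, 162.56024169921875), (101.75906372070312, 136.41114807128906), 3.874110698699951)
blocktop [348, 225, 18, 6, 54] [356.5 227.7] [ 0.7698 -0.0401  0.0409] ((770.4246215820312, -40.35969543457031), (23.568363189697266, 53.83012771606445), 71.98181915283203)
blocktop [326, 261, 13, 10, 40] [332.  266.2] [ 0.6322 -0.1982  0.04  ] ((632.3245239257812, -189.800048828125), (22.56431770324707, 37.70743942260742), 18.40338706970215)
posttop [327, 224, 13, 10, 87] [332.6 228.3] [ 0.6342 -0.1924  0.1617]
[... 936 characters left out ...]
1505279541016)
foot [390, 195, 8, 15, 75] [393.6 202.3] [ 0.6258 -0.2294  0.0129] ((626.5343627929688, -229.52076721191406), (39.3162956237793, 19.27835464477539), 10.927504539489746)
foot [393, 214, 11, 27, 168] [398.2 227. ] [ 0.5534 -0.2407  0.0128] ((553.7045288085938, -241.26495361328125), (76.232177734375, 19.875688552856445), 7.843860149383545)
blocktop [235, 171, 47, 37, 1422] [257.8 189. ] [0.6652 0.1647 0.039 ] ((665.7767333984375, 164.83538818359375), (100.5945816040039, 130.11973571777344), 3.724043846130371)
posttop [381, 187, 15, 11, 128] [388.2 191.8] [ 0.6372 -0.1861  0.1638] ((636.5088500976562, -186.58966064453125), (25.582645416259766, 33.3780403137207), 7.837728500366211)
```

View pics/crop1.png

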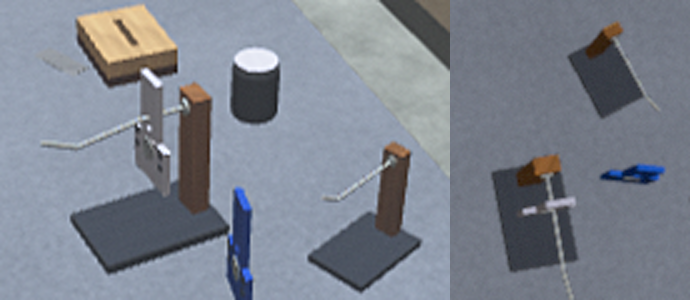

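Confirmed: the large stand holds the silver plate, its peg tip is at side pixel (272,248) and the upturn is near (286,249). The small stand and the blue plate are decoys. Next I'll measure the wire and the plate in the stand frame.

```bash
cat >> h.py <<'E'
yaw=np.deg2rad(8.8); SX=np.array([np.cos(yaw),np.sin(yaw),0]);SY=np.array([-np.sin(yaw),np.cos(yaw),0])
S0=np.r_[(np.array([.6355,-.1885])-.011*SX[:2]),0]
def stand(W): D=W-S0; return np.stack([D@SX,D@SY,D[...,2]],-1)
E
python3 - <<'E'
from h import *
print(S0)
for n in('side0','top0'):
    s=load(n);W=cloud(s);Q=stand(W)
    m=(Q[...,2]>.1)&(Q[...,2]<.26)&(Q[...,0]>-.2)&(Q[...,0]<-.01)&(abs(Q[...,1])<.06)
    print(n,m.sum())
    q=Q[m]*1000;uv=np.argwhere(m)[:,::-1]
    o=np.argsort(q[:,0])
    w=[np.r_[uv[i],q[i].round(0)].astype(int).tolist() for i in o if not -60<q[i,0]<-30]
    print(w[::2])
    b=q[(q[:,0]>-58)&(q[:,0]<-30)&(abs(q[:,1])<25)&(q[:,2]>160)];print('plate',b.mean(0),b.min(0),b.max(0),len(b))
E
```

```text
[ 0.62462949 -0.19018284  0.        ]
side0 438
[[271, 248, -167, -2, 154], [272, 248, -166, -5, 155], [273, 247, -163, -6, 158], [274, 247, -159, -3, 155], [275, 248, -158, -6, 153], [276, 248, -154, -3, 150], [277, 248, -151, -3, 150], [278, 249, -148, -1, 144], [279, 249, -146, -3, 144], [280, 249, -144, -5, 145], [281, 249, -140, -3, 143], [282, 248, -136, 1, 142], [283, 249, -136, -5, 143], [284, 249, -133, -4, 141], [285, 249, -131, -6, 142], [286, 249, -127, -5, 139], [287, 249, -125, -5, 138], [288, 248, -121, -3, 140], [289, 248, -118, -2, 138], [290, 246, -114, -1, 142], [291, 247, -114, -6, 142], [292, 246, -109, -2, 141], [292, 245, -109, -1, 143], [293, 246, -106, -1, 139], [294, 246, -103, 0, 138], [295, 244, -101, -2, 145], [296, 245, -98, -3, 141], [298, 243, -93, -5, 147], [297, 243, -92, 4, 142], [299, 243, -88, 0, 143], [299, 242, -87, 2, 145], [301, 243, -84, -3, 143], [302, 242, -80, -1, 144], [303, 242, -78, -3, 144], [304, 241, -74, -1, 146], [304, 240, -71, 5, 144], [306, 241, -69, -3, 145], [307, 239, -65, -1, 149], [308, 239, -63, -1, 148], [320, 236, -29, -
[... 941 characters left out ...]
36, -101, 2, 144], [395, 235, -98, 1, 144], [395, 234, -96, 0, 142], [394, 233, -93, 3, 144], [394, 232, -90, 2, 145], [394, 231, -88, 2, 145], [394, 230, -85, 1, 144], [394, 229, -82, 1, 146], [394, 228, -80, 2, 149], [393, 227, -77, 3, 147], [393, 226, -75, 3, 149], [393, 225, -72, 3, 149], [393, 224, -69, 2, 146], [393, 223, -67, 1, 146], [393, 222, -64, 1, 149], [392, 221, -61, 3, 149], [390, 208, -28, 2, 147], [390, 207, -25, 2, 151], [390, 206, -23, 2, 152], [389, 205, -20, 3, 149], [389, 204, -17, 3, 151], [389, 203, -14, 2, 148], [389, 202, -12, 2, 150]]
plate [-38.96281126   2.78050418 192.97015268] [-42.57364307 -17.02599987 162.36951447] [-34.56011987  19.13848294 201.30112273] 68
```

Call:
move_arm([
  [-0.0278, -0.02575, 0, 0, 0.088],
  [-0.0278, -0.02575, 0, 0, 0.088],
  [-0.0278, -0.02575, 0, 0, 0.088],
  [-0.0278, -0.02575, 0, 0, 0.088],
  [-0.0278, -0.02575, 0, 0, 0.088],
  [-0.0278, -0.02575, 0, 0, 0.088],
  [-0.0278, -0.02575, 0, 0, 0.088],
  [-0.0278, -0.02575, 0, 0, 0.088],
  [-0.0278, -0.02575, 0, 0, 0.088],
  [-0.0278, -0.02575, 0, 0, 0.088],
])

```text
clock: 0.98
tool_pos: [0.4042, 0.2201, 0.4047]
eef_rot: [0.209, 0.978, -0.0, -0.0]
contact_force: [1.5, -0.9, 0.0]
opening: 0.999
finger_force: 0.0
```

Call:
move_arm([
  [-0.0278, -0.02575, 0, 0, 0.088],
  [-0.0278, -0.02575, 0, 0, 0.088],
  [-0.0278, -0.02575, 0, 0, 0.088],
  [-0.0278, -0.02575, 0, 0, 0.088],
  [-0.0278, -0.02575, 0, 0, 0.088],
  [-0.0278, -0.02575, 0, 0, 0.088],
  [-0.0278, -0.02575, 0, 0, 0.088],
  [-0.0278, -0.02575, 0, 0, 0.088],
  [-0.0278, -0.02575, 0, 0, 0.088],
  [-0.0278, -0.02575, 0, 0, 0.088],
])

```text
clock: 1.82
tool_pos: [0.5527, -0.1287, 0.4045]
eef_rot: [0.209, 0.978, 0.0, -0.0]
contact_force: [1.2, 0.8, 0.3]
opening: 1.001
finger_force: 0.0
```

Call:
move_arm([
  [0, 0, 0, 0.124, 0.088],
  [0, 0, 0, 0.124, 0.088],
  [0, 0, 0, 0.124, 0.088],
  [0, 0, 0, 0.124, 0.088],
  [0, 0, 0, 0.124, 0.088],
  [0, 0, 0, 0.124, 0.088],
  [0, 0, 0, 0.124, 0.088],
  [0, 0, 0, 0.124, 0.088],
  [0, 0, 0, 0, 0.088],
  [0, 0, 0, 0, 0.088],
])

```text
clock: 2.65
tool_pos: [0.5524, -0.1265, 0.4045]
eef_rot: [0.648, 0.762, -0.0, -0.0]
contact_force: [-0.2, 0.3, -0.2]
opening: 0.999
finger_force: 0.0
```

```bash
python3 - <<'E'
from h import *
s=take('wrist','wrist1');W=cloud(s);Q=stand(W);st=r.get_state()
M=R.from_quat(st['eef_rot']).as_matrix();print(st['tool_pos'],M.round(3).tolist(),st['contact_force'],st['q'])
m=(Q[...,2]>.1)&(Q[...,2]<.26)&(Q[...,0]>-.2)&(Q[...,0]<.05)&(abs(Q[...,1])<.06)
q=Q[m]*1000;uv=np.argwhere(m)[:,::-1]
for a in range(-175,30,8):
    k=(q[:,0]>=a)&(q[:,0]<a+8)
    if k.any():print(a+4,k.sum(),np.median(q[k],0).round(1),q[k].min(0).round(0)[1:],q[k].max(0).round(0)[1:],np.median(uv[k],0))
E
```

```text
[ 0.55238431 -0.12654139  0.40455361] [[-0.161, 0.987, -0.0], [0.987, 0.161, 0.0], [0.0, -0.0, -1.0]] [-0.2847755   0.41685193 -0.04986447] [ 0.13714085  0.60836645  0.01114773  1.75184897 -0.00897657  0.78182886
  0.31436878]
-139 10 [-135.9    0.5  146.9] [ -2. 146.] [  3. 148.] [234. 284.]
-131 67 [-131.1    1.4  144. ] [ -2. 141.] [  3. 148.] [241. 281.]
-123 57 [-122.7    1.7  143.1] [ -2. 141.] [  3. 145.] [251. 280.]
-115 58 [-115.1    1.8  144.2] [ -1. 141.] [  3. 147.] [260. 281.]
-107 61 [-106.9    1.7  145.2] [ -2. 141.] [  4. 147.] [270. 282.]
-99 59 [-99.    2.  146.2] [ -2. 143.] [  4. 149.] [279. 283.]
-91 57 [-90.8   2.  147.6] [ -1. 145.] [  4. 149.] [289. 283.]
-83 64 [-83.2   2.  148.5] [ -1. 144.] [  4. 150.] [298. 284.]
-75 64 [-75.1   2.  149.7] [ -2. 146.] [  4. 152.] [308. 285.]
-67 59 [-66.9   2.1 150.7] [ -1. 148.] [  4. 152.] [318. 286.]
-59 62 [-59.3   2.2 152. ] [ -1. 149.] [  4. 154.] [327.5 286.5]
-51 70 [-51.2   2.3 152.8] [ -1. 149.] [  4. 155.] [337.5 287. ]
-43 1059 [-43.1  18.2 152.5] [-33. 100.] [ 36. 201.] [349. 280.]
-35 403 [-37.3  18.8 162.2] [  0. 102.] [ 36. 201.] [357. 279.]
-27 70 [-27.    2.5 152.7] [ -1. 149.] [  4. 155.] [367.5 287. ]
-19 69 [-19.1   2.6 152.7] [ -1. 149.] [  5. 154.] [377. 287.]
-11 69 [-11.    2.4 152.6] [ -1. 149.] [  4. 154.] [387. 287.]
-3 195 [ -2.1   3.5 154.1] [ -6. 142.] [ 11. 160.] [400. 287.]
5 1128 [  2.6   9.8 151.1] [-15. 100.] [ 20. 169.] [405. 274.]
13 372 [ 12.2   5.6 165.9] [-15. 100.] [ 19. 168.] [416. 294.]
21 97 [ 19.1  -6.8 166.1] [-15. 100.] [ 19. 168.] [426. 308.]
```

View pics/wrist1.png

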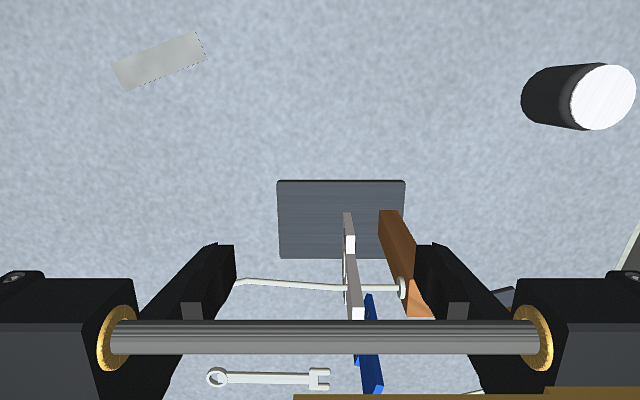

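The wrist view shows the wire from (235,281) to (400,287), the plate tab top near (357,313), and the post at (405,265). The knee bends about 0.14 rad downward with almost no sideways bend. Now I'll get the plate's tab top and yaw.

```bash
python3 - <<'E'
from h import *
s=load('wrist1');Q=stand(cloud(s))*1000
m=(Q[...,2]>196)&(Q[...,2]<206)&(abs(Q[...,0]+42)<14)&(abs(Q[...,1])<40)
q=Q[m];print(len(q),q.min(0),q.max(0),q.mean(0),cv2.minAreaRect(q[:,:2].astype(np.float32)))
m=(abs(Q[...,2]-125.5)<4)&(abs(Q[...,0]+42)<14)&(abs(Q[...,1])<50);q=Q[m];print('body top',q.min(0),q.max(0),q.mean(0),cv2.minAreaRect(q[:,:2].astype(np.float32)))
m=(Q[...,2]>10)&(Q[...,2]<18)&(Q[...,0]>-130)&(Q[...,0]<-20)&(abs(Q[...,1])<60)
print(Q[m].min(0),Q[m].max(0))
M=R.from_quat(r.get_state()['eef_rot']).as_matrix();T=np.array(r.get_state()['tool_pos'])
for x,y in((-42,0),(-42,2)):
  g=S0+SX*x/1000+SY*y/1000; print(g,(M.T@(g-T)).round(4))
E
```

```text
204 [-43.78090396   6.71670604 196.13341859] [-35.75497269  19.88365746 201.38624799] [-39.8861857   14.98740056 199.83187574] ((-39.7512321472168, 13.318174362182617), (8.011109352111816, 13.167059898376465), 0.2575521171092987)
body top [-45.32427168 -33.40826832 121.54475336] [-35.46643863  36.48551522 129.2969078 ] [-41.06974692  19.03042284 125.52775046] ((-41.04987335205078, 1.5284385681152344), (69.9527816772461, 8.911210060119629), 87.42964935302734)
[-118.51718806  -48.89406245   10.05767464] [-20.02019695  51.62007351  17.81080117]
[ 0.5831239  -0.19660825  0.        ] [-0.0741  0.0192  0.4045]
[ 0.58281792 -0.19463179  0.        ] [-0.0721  0.0192  0.4045]
```

Call:
move_arm([
  [-0.0241, 0.007, 0, 0, 0.088],
  [-0.0241, 0.007, 0, 0, 0.088],
  [-0.0242, 0.0072, 0, 0, 0.088],
  [0, 0, 0, 0, 0.088],
  [0, 0, 0.02, 0, 0.088],
  [0, 0, 0.02, 0, 0.088],
  [0, 0, 0.014, 0, 0.088],
  [0, 0, 0.008, 0, 0.088],
  [0, 0, 0, 0, 0.088],
  [0, 0, 0, 0, 0.088],
], newtons=30)

```text
clock: 3.53
tool_pos: [0.5848, -0.1947, 0.3428]
eef_rot: [0.649, 0.761, 0.0, -0.0]
contact_force: [0.5, -0.3, 0.3]
opening: 0.997
finger_force: 0.0
```

```bash
python3 - <<'E'
from h import *
s=take('wrist','wrist2');Q=stand(cloud(s))*1000;st=r.get_state();print(st['tool_pos'],st['contact_force'])
T=stand(np.array(st['tool_pos']))*1000;print('tcp stand',T)
m=(Q[...,2]>196)&(Q[...,2]<206)&(abs(Q[...,0]+42)<14)&(abs(Q[...,1])<40)
q=Q[m];print(len(q),q.min(0),q.max(0)) if len(q) else 0
m=(abs(Q[...,2]-125.5)<4)&(abs(Q[...,0]+42)<14)&(abs(Q[...,1])<50);q=Q[m];print('body top',q.min(0),q.max(0),len(q))
E
```

```text
[ 0.58502021 -0.19484828  0.34340558] [ 0.06466708 -0.50401157 -0.53583683]
tcp stand [-39.8567581    1.44914485 343.40557756]
1361 [-43.66882466 -15.0076825  196.12231265] [-35.6340189   19.35519262 202.06185182]
body top [-44.69980289  -1.83946008 121.6054503 ] [-34.36021126  36.10508032 129.40490127] 436
```

View pics/wrist2.png

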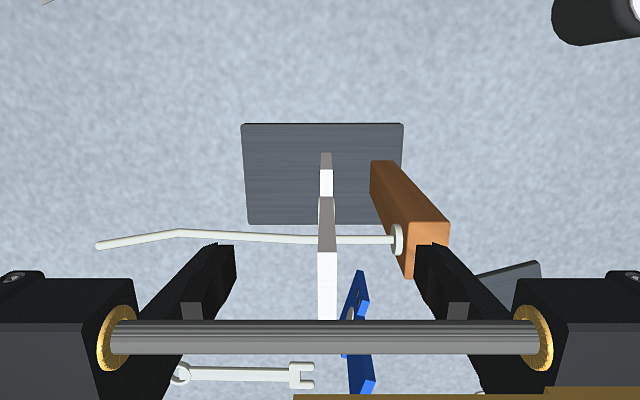

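The plate tab (327,285) is centred between the fingers. The whole wire is visible: upturn at (180,233), tip at (100,245). I'll close the gripper now.

Call:
move_arm([
  [0, 0, 0, 0, 0.06],
  [0, 0, 0, 0, 0.03],
  [0, 0, 0, 0, 0.015],
  [0, 0, 0, 0, 0.0],
  [0, 0, 0, 0, 0.0],
  [0, 0, 0, 0, 0.0],
  [0, 0, 0, 0, 0.0],
], newtons=30)

```text
clock: 4.17
tool_pos: [0.5848, -0.1949, 0.3427]
eef_rot: [0.649, 0.761, 0.0, 0.0]
contact_force: [-0.7, -0.4, 0.5]
opening: 0.491
finger_force: 0.0
```

```bash
python3 - <<'E'
from h import *
s=take('wrist','wrist3');Q=stand(cloud(s))*1000;st=r.get_state();print(st['tool_pos'],st['eef_rot'],st['contact_force'],st['opening'],st['finger_force'],stand(np.array(st['tool_pos'])))
m=(Q[...,2]>196)&(Q[...,2]<206)&(abs(Q[...,0]+42)<14)&(abs(Q[...,1])<40)
q=Q[m];print(len(q),q.min(0),q.max(0),np.median(q,0)) if len(q) else 0
m=(Q[...,2]>135)&(Q[...,2]<170)&(Q[...,0]>-175)&(Q[...,0]<-8)&(abs(Q[...,1])<9)
q=Q[m];m2=(Q[...,2]>135)
for a in range(-175,-8,8):
    k=(q[:,0]>=a)&(q[:,0]<a+8)
    if k.any():print(a+4,k.sum(),np.median(q[k],0).round(1),(q[k].min(0)+q[k].max(0))[1]/2)
E
```

```text
[ 0.58475712 -0.19484029  0.34269908] [ 6.49068128e-01  7.60730283e-01  2.83652086e-05 -1.99259390e-05] [ 0.12141909 -0.39911508  0.11083463] 0.4529157373743808 0.0 [-0.04011553  0.00149728  0.34269908]
1363 [-43.64737189 -15.23275641 196.07361491] [-35.5953579   19.31938486 202.25280278] [-39.71281251   4.60786466 200.32183971]
-163 111 [-161.7    0.8  158.8] 0.4245716186591906
-155 168 [-155.4    1.   155.7] 0.3814140664434118
-147 158 [-147.1    1.   152. ] 0.29527500770584614
-139 150 [-139.1    1.1  148.3] 0.31408318569685134
-131 144 [-130.9    1.1  144.4] 0.40481774808101156
-123 107 [-123.     1.3  143.2] 0.43879405108996017
-115 111 [-114.9    1.5  144.2] 0.8216470872870546
-107 110 [-106.9    1.5  145.3] 0.8185927167714424
-99 113 [-99.2   1.6 146.5] 0.8792367128541823
-91 118 [-90.8   1.7 147.6] 0.714070764561052
-83 116 [-82.8   1.7 148.7] 1.0764747641767256
-75 117 [-74.9   1.8 149.9] 0.8856798307771853
-67 124 [-67.2   1.9 150.9] 1.3851415528506816
-59 125 [-59.   2. 152.] 1.3356697729430378
-51 114 [-51.3   2.  153. ] 1.7370049692282905
-43 40 [-45.8   1.9 153. ] 1.748336329668427
-35 54 [-32.6   2.2 152.7] 1.7096501907769581
-27 126 [-26.9   2.4 152.8] 1.8057844664962195
-19 130 [-19.    2.5 153. ] 1.9264172325660471
-11 112 [-11.5   2.5 152.9] 1.807258346868147
```

Call:
move_arm([
  [0, 0, 0, 0, 0.0],
  [0, 0, 0, 0, 0.0],
  [0, 0, 0, 0, 0.0],
  [0, 0, 0, 0, 0.0],
  [0, 0, 0, 0, 0.0],
  [0, 0, 0, 0, 0.0],
  [0, 0, 0, 0, 0.0],
  [0, 0, 0, 0, 0.0],
  [0, 0, 0, 0, 0.0],
  [0, 0, 0, 0, 0.0],
], newtons=35)

```text
clock: 5.05
tool_pos: [0.5848, -0.1948, 0.3427]
eef_rot: [0.649, 0.761, 0.0, 0.0]
contact_force: [1.1, -0.1, 0.4]
opening: 0.086
finger_force: 35.0
```

Gripped. I'll raise the plate about 6 mm to centre the hole on the wire.

Call:
move_arm([
  [0, 0, -0.001, 0, 0],
  [0, 0, -0.001, 0, 0],
  [0, 0, -0.001, 0, 0],
  [0, 0, -0.001, 0, 0],
  [0, 0, -0.001, 0, 0],
  [0, 0, -0.001, 0, 0],
  [0, 0, 0, 0, 0],
  [0, 0, 0, 0, 0],
])

```text
clock: 5.72
tool_pos: [0.5848, -0.1948, 0.3488]
eef_rot: [0.649, 0.761, 0.0, 0.0]
contact_force: [0.3, -0.2, -1.5]
opening: 0.088
finger_force: 35.0
```

```bash
python3 - <<'E'
from h import *
s=take('wrist','wrist4');Q=stand(cloud(s))*1000
F=np.array([r.get_state()['contact_force']]);st=r.get_state();print(st['tool_pos'],F,st['moment'])
m=(Q[...,2]>199)&(Q[...,2]<212)&(abs(Q[...,0]+42)<14)&(abs(Q[...,1])<40)
q=Q[m];print(len(q),q.min(0),q.max(0),np.median(q,0)) if len(q) else 0
m=(abs(Q[...,2]-131.5)<3)&(abs(Q[...,0]+42)<14)&(abs(Q[...,1])<50);q=Q[m];print('body top',q.min(0),q.max(0),len(q),cv2.minAreaRect(q[:,:2].astype(np.float32)))
E
```

```text
[ 0.58474783 -0.19481009  0.34869233] [[ 0.63035366 -0.06295428 -3.3444376 ]] [-0.07260305  0.01319797 -0.00088143]
2347 [-55.97483133 -15.37616492 199.03258162] [-28.00596581  19.39476037 211.97861419] [-40.70224321  10.16803538 206.23741161]
body top [-45.30651757  -3.19748786 128.56389858] [-34.93858682  35.92351765 134.42138656] 398 ((-40.33319091796875, 16.3055477142334), (10.261855125427246, 39.17176818847656), 0.9058606028556824)
```

Call:
move_arm([
  [0, -0.005, 0, 0, 0],
  [0, -0.005, 0, 0, 0],
  [0, -0.005, 0, 0, 0],
  [0, -0.005, 0.0007, 0, 0],
  [0, -0.005, 0.0007, 0, 0],
  [0, -0.005, 0.0007, 0, 0],
  [0, -0.005, 0.0007, 0, 0],
  [0, 0, 0, 0, 0],
  [0, 0, 0, 0, 0],
])

```text
clock: 6.52
tool_pos: [0.55, -0.2005, 0.3459]
eef_rot: [0.649, 0.761, 0.0, -0.0]
contact_force: [0.3, 0.1, -2.7]
opening: 0.09
finger_force: 35.0
```

Call:
move_arm([
  [0, -0.005, 0.0007, 0, 0],
  [0, -0.005, 0.0007, 0, 0],
  [0, -0.005, 0.0007, 0, 0],
  [0, -0.005, 0.0007, 0, 0],
  [0, -0.005, 0.0007, 0, 0],
  [0, -0.005, 0.0007, 0, 0],
  [0, 0, 0, 0, 0],
  [0, 0, 0, 0, 0],
])

```text
clock: 7.18
tool_pos: [0.5203, -0.2052, 0.3417]
eef_rot: [0.649, 0.761, 0.0, -0.0]
contact_force: [-0.2, -0.1, -1.9]
opening: 0.09
finger_force: 35.0
```

```bash
python3 - <<'E'
from h import *
s=take('wrist','wrist5');Q=stand(cloud(s))*1000;st=r.get_state()
print(st['tool_pos'],st['contact_force'],st['moment'],stand(np.array(st['tool_pos'])))
cv2.imwrite('pics/crop5.png',cv2.resize(s['color'][120:340,90:490,::-1],(800,440)))
E
```

```text
[ 0.52069684 -0.20510379  0.34178662] [ 0.03199122  0.22076567 -1.87444119] [-0.06976305  0.0962855   0.03650746] [-0.10499189  0.00115493  0.34178662]
```

View pics/crop5.png

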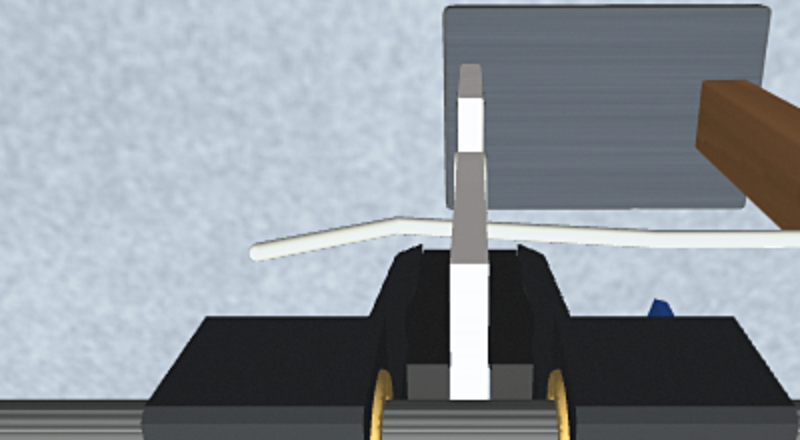

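No contact so far: the plate is at crop (470,200), the upturn ahead at (398,220) and the tip at (255,252). Continuing to the upturn and then up it.

Call:
move_arm([
  [0, -0.005, 0.0007, 0, 0],
  [0, -0.005, 0.0007, 0, 0],
  [0, -0.005, 0.0007, 0, 0],
  [0, -0.005, 0.0007, 0, 0],
  [0, -0.004, 0.0005, 0, 0],
  [0, -0.004, -0.0017, 0, 0],
  [0, 0, 0, 0, 0],
  [0, 0, 0, 0, 0],
])

```text
clock: 7.9
tool_pos: [0.4928, -0.2096, 0.3403]
eef_rot: [0.649, 0.761, 0.0, 0.0]
contact_force: [0.0, 0.6, -2.5]
opening: 0.09
finger_force: 35.0
```

Call:
move_arm([
  [0, -0.003, -0.0014, 0, 0],
  [0, -0.003, -0.0014, 0, 0],
  [0, -0.003, -0.0014, 0, 0],
  [0, -0.003, -0.0014, 0, 0],
  [0, -0.003, -0.0014, 0, 0],
  [0, 0, 0, 0, 0],
  [0, 0, 0, 0, 0],
])

```text
clock: 8.48
tool_pos: [0.478, -0.2119, 0.3472]
eef_rot: [0.649, 0.761, 0.0, 0.0]
contact_force: [-0.1, -0.6, -1.3]
opening: 0.086
finger_force: 35.0
```

```bash
python3 - <<'E'
from h import *
s=take('wrist','wrist6');st=r.get_state()
print(st['tool_pos'],st['contact_force'],st['moment'],stand(np.array(st['tool_pos'])))
cv2.imwrite('pics/crop6.png',cv2.resize(s['color'][120:340,150:450,::-1],(600,440)))
Q=stand(cloud(s))*1000
m=(Q[...,2]>135)&(Q[...,2]<170)&(Q[...,0]>-175)&(Q[...,0]<-8)&(abs(Q[...,1])<9);q=Q[m]
for a in range(-175,-100,8):
    k=(q[:,0]>=a)&(q[:,0]<a+8)
    if k.any():print(a+4,k.sum(),np.median(q[k],0).round(1))
E
```

```text
[ 0.47816572 -0.2118409   0.34717979] [-0.33536323 -0.05121269 -1.88966169] [-0.00342367  0.09664726 -0.0045328 ] [-0.14805303  0.00100378  0.34717979]
-163 87 [-161.7    1.2  158.5]
-155 85 [-156.2    1.   156.3]
-147 11 [-143.1    1.8  150.1]
-139 112 [-138.9    1.2  147.8]
-131 108 [-131.     1.3  144. ]
-123 108 [-122.9    1.2  143. ]
-115 110 [-114.9    1.3  144.1]
-107 118 [-107.2    1.3  145.4]
-99 118 [-98.7   1.4 146.5]
```

View pics/crop6.png

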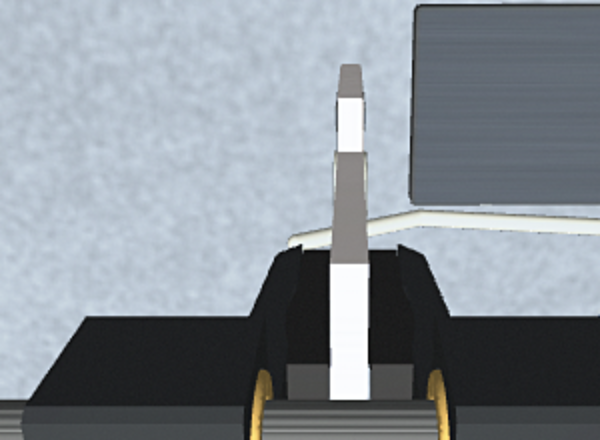

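The plate is midway along the upturn, with the tip at crop (290,241) and the wire undeflected. Continuing off the tip.

Call:
move_arm([
  [0, -0.003, -0.0014, 0, 0],
  [0, -0.003, -0.0014, 0, 0],
  [0, -0.003, -0.0014, 0, 0],
  [0, -0.003, -0.0014, 0, 0],
  [0, -0.003, -0.0014, 0, 0],
  [0, -0.003, -0.0014, 0, 0],
  [0, -0.003, -0.0014, 0, 0],
  [0, -0.003, -0.0014, 0, 0],
  [0, -0.003, -0.0012, 0, 0],
  [0, -0.003, -0.0005, 0, 0],
])

```text
clock: 9.37
tool_pos: [0.4482, -0.2166, 0.3602]
eef_rot: [0.649, 0.761, 0.0, 0.0]
contact_force: [-0.2, -0.0, -1.9]
opening: 0.088
finger_force: 35.0
```

Call:
move_arm([
  [0, -0.005, 0, 0, 0],
  [0, -0.008, 0, 0, 0],
  [0, -0.01, 0, 0, 0],
  [0, -0.01, 0, 0, 0],
  [0, 0, 0, 0, 0],
  [0, 0, 0, 0, 0],
  [0, 0, 0, 0, 0],
])

```text
clock: 9.95
tool_pos: [0.4162, -0.2218, 0.3601]
eef_rot: [0.649, 0.761, 0.0, 0.0]
contact_force: [0.5, -0.1, -2.4]
opening: 0.085
finger_force: 35.0
```

```bash
python3 - <<'E'
from h import *
s=take('wrist','wrist7');t=take('side','side7');st=r.get_state()
print(st['tool_pos'],st['contact_force'],stand(np.array(st['tool_pos'])))
cv2.imwrite('pics/crop7.png',np.hstack([cv2.resize(s['color'][100:340,150:550,::-1],(400,240)),cv2.resize(t['color'][170:290,220:400,::-1],(360,240))]))
# block slot
for n in('top0',):
    w=load(n);W=cloud(w);C=w['color'][165:212,228:288].astype(int)
    g=C.sum(2);hsv=cv2.cvtColor(w['color'],cv2.COLOR_RGB2HSV)[165:212,228:288]
    sub=W[165:212,228:288]
    m=(g<220)&(sub[...,2]>-.1); k,l,q,c=cv2.connectedComponentsWithStats(m.astype(np.uint8))
    for i in range(1,k):
        if q[i,4]>20: print(q[i],c[i]+[228,165],plane(w,*(c[i]+[228,165]),.04))
E
```

```text
[ 0.41644912 -0.22167256  0.36003234] [ 0.09187094  0.45235445 -1.54387758] [-0.21054723  0.00072961  0.36003234]
[17 23 26  4 63] [256.73015873 189.33333333] [0.6641427  0.16750738 0.04      ]
```

View pics/crop7.png

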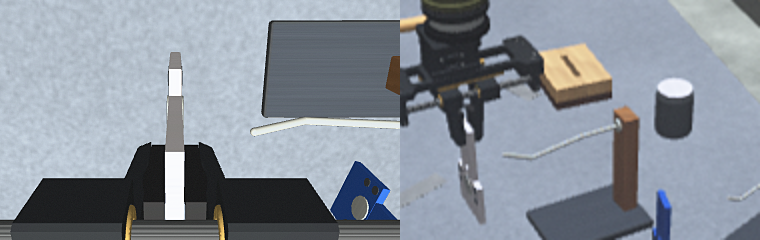

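The plate is off the peg and clear: the peg tip is at crop (253,132), the plate at (173,100). Lifting, moving left away from the stand, aligning the yaw with the block, then heading for it.

Call:
move_arm([
  [0, 0, -0.025, 0, 0],
  [0, 0, -0.025, 0, 0],
  [0.03, 0, 0, 0, 0],
  [0.03, 0, 0, 0, 0],
  [0.03, 0, 0, 0, 0],
  [0.03, 0, 0, 0, 0],
  [0.03, 0, 0, 0, 0],
  [0, 0, 0, 0.0965, 0],
  [0, 0, 0, 0, 0],
])

```text
clock: 10.8
tool_pos: [0.3925, -0.0718, 0.4101]
eef_rot: [0.684, 0.729, 0.0, -0.0]
contact_force: [0.7, -0.1, -2.6]
opening: 0.085
finger_force: 35.0
```

Call:
move_arm([
  [0.0175, 0.0353, 0, 0, 0],
  [0.0175, 0.0353, 0, 0, 0],
  [0.0175, 0.0353, 0, 0, 0],
  [0.0175, 0.0353, 0, 0, 0],
  [0.0175, 0.0353, 0, 0, 0],
  [0.0175, 0.0353, 0, 0, 0],
  [0.0175, 0.0353, 0, 0, 0],
  [0.0175, 0.0353, 0, 0, 0],
  [0, 0, 0, 0, 0],
  [0, 0, 0, 0, 0],
])

```text
clock: 11.63
tool_pos: [0.667, 0.0843, 0.4086]
eef_rot: [0.684, 0.73, 0.0, -0.0]
contact_force: [-0.8, -0.5, -2.5]
opening: 0.092
finger_force: 35.0
```

```bash
python3 - <<'E'
from h import *
s=take('wrist','wrist8');st=r.get_state();M=R.from_quat(st['eef_rot']).as_matrix()
print(st['tool_pos'],st['contact_force'],np.degrees(np.arctan2(M[1,1],M[0,1])))
cv2.imwrite('pics/w8.png',s['color'][:,:,::-1])
W=cloud(s)
top=(abs(W[...,2]-.04)<.006)&(W[...,0]>.56)&(W[...,0]<.77)&(W[...,1]>.06)&(W[...,1]<.27)
p=W[top];print(top.sum(),p.mean(0),cv2.minAreaRect((p[:,:2]*1000).astype(np.float32)))
dp=(W[...,2]<.034)&(W[...,2]>-.01)&(abs(W[...,0]-.664)<.02)&(abs(W[...,1]-.166)<.05)
p=W[dp];print(dp.sum(),p.mean(0),p.min(0),p.max(0),cv2.minAreaRect((p[:,:2]*1000).astype(np.float32)))
E
```

```text
[0.66585165 0.08270988 0.40884465] [-0.57415245  0.18720224 -2.48641408] 3.5814972313230014
13198 [0.66346448 0.1696706  0.04103806] ((663.73193359375, 165.55551147460938), (100.28067779541016, 129.7389678955078), 3.602404832839966)
864 [0.66388414 0.16641897 0.01678485] [0.65638936 0.12694164 0.0137429 ] [0.67158337 0.203479   0.03254887] ((663.9744262695312, 165.27072143554688), (10.630708694458008, 76.26464080810547), 3.5597829818725586)
```

View pics/w8.png

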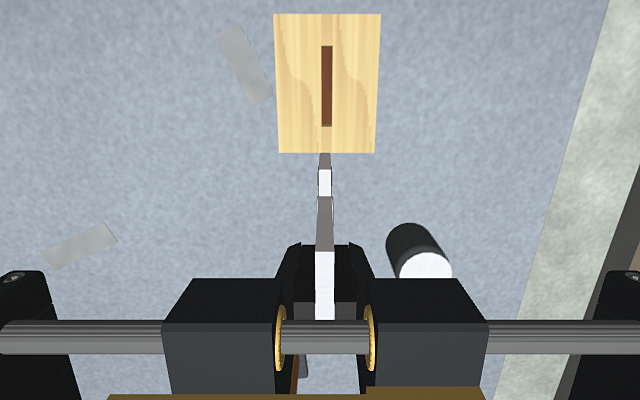

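The slot is at (327,85) in the picture, clear of the plate at (325,230). Yaw matches (3.6°). Next I'll measure the plate in the tool frame.

```bash
python3 - <<'E'
from h import *
st=r.get_state();M=R.from_quat(st['eef_rot']).as_matrix();T=np.array(st['tool_pos'])
print(T)
s=load('wrist8');P=(cloud(s)-T)@M*1000
b=(abs(P[...,1])<9)&(P[...,0]>-45)&(P[...,0]<60)
for z in range(140,275,6):
    k=b&(abs(P[...,2]-z)<3)
    if k.sum()>15: q=P[k];print(z,k.sum(),q.min(0).round(1),q.max(0).round(1),np.percentile(q[:,1],[5,50,95]).round(1))
t=np.array([.6639,.1653,T[2]]);print((M.T@(t-T)).round(4))
E
```

```text
[0.66585165 0.08270988 0.40884465]
140 1197 [-14.7  -9.  137. ] [ 19.4   8.9 143. ] [-5.6  0.9  6.3]
146 675 [-15.   -8.9 143. ] [ 19.5   8.9 149. ] [-6.9  0.9  7. ]
152 252 [  9.9  -9.  149. ] [ 19.4   9.  155. ] [-8.3 -0.4  8.1]
158 214 [  9.9  -8.9 155. ] [ 19.3   8.9 161. ] [-8.2  0.5  8.2]
164 168 [  9.9  -8.7 161. ] [ 19.4   9.  167. ] [-7.9 -0.   8.1]
170 81 [ 18.1  -2.5 167. ] [ 19.5   4.9 173. ] [-2.5  1.4  4.8]
176 69 [ 18.2  -2.7 173.3] [ 19.5   5.  178.9] [-2.4  1.4  4.8]
182 64 [ 18.1  -2.8 179.1] [ 19.2   5.1 185. ] [-2.6  1.2  4.6]
188 57 [ 18.1  -2.9 185.1] [ 19.3   4.7 190.8] [-2.5  0.9  4.2]
194 52 [ 18.   -2.5 191.2] [ 19.3   4.8 196.9] [-2.4  0.9  4.8]
200 50 [ 18.2  -2.6 197.2] [ 19.4   5.  202.9] [-2.5  1.5  4.6]
206 46 [ 18.2  -2.7 203.2] [ 19.1   5.1 208.5] [-2.5  1.5  5. ]
212 41 [ 18.1  -2.8 209. ] [ 19.    5.1 214.9] [-2.7  0.9  4.6]
218 407 [ -2.9  -4.3 215. ] [ 35.9   6.1 221. ] [-2.8  0.9  4.6]
224 59 [  5.5  -4.3 221. ] [ 36.    6.1 226.9] [-4.3  0.9  6.1]
230 31 [ 12.3  -3.8 227. ] [ 35.8   6.2 232.8] [-3.7  1.5  6.2]
236 29 [ 12.8  -3.1 233.3] [ 35.8   6.3 238.5] [-2.9  1.5  5.5]
242 25 [ 31.9  -3.2 239.4] [ 35.7   5.  244.7] [-2.6  0.9  4.8]
248 21 [ 35.   -2.6 245.2] [ 35.8   5.  250.9] [-2.   1.5  4.3]
254 16 [ 34.7  -2.7 251.4] [ 35.8   5.1 257. ] [-2.2  0.9  4.6]
260 19 [ 34.6  -2.8 257.1] [ 35.7   5.2 262. ] [-2.1  1.6  4.6]
266 17 [ 35.4  -2.1 263.9] [ 35.8   4.6 268.9] [-1.5  0.8  4. ]
[ 0.0826  0.0032 -0.0001]
```

Call:
move_arm([
  [0.0272, 0.0007, 0, 0, 0],
  [0.0272, 0.0007, 0, 0, 0],
  [0.0272, 0.0007, 0, 0, 0],
  [0, 0, 0, 0, 0],
  [0, 0, 0.025, 0, 0],
  [0, 0, 0.025, 0, 0],
  [0, 0, 0.02, 0, 0],
  [0, 0, 0.01, 0, 0],
  [0, 0, 0, 0, 0],
  [0, 0, 0, 0, 0],
])

```text
clock: 12.52
tool_pos: [0.6626, 0.1639, 0.3304]
eef_rot: [0.685, 0.728, -0.0, 0.0]
contact_force: [-0.0, 1.1, -2.0]
opening: 0.09
finger_force: 35.0
```

```bash
cat > m.py <<'E'
from h import *
import sys
s=take('wrist',sys.argv[1]);st=r.get_state();M=R.from_quat(st['eef_rot']).as_matrix();T=np.array(st['tool_pos'])
print(T,st['contact_force'],st['finger_force'],'bottom z',T[2]-.2732)
W=cloud(s);P=(W-T)@M*1000
k=(abs(P[...,1])<9)&(abs(P[...,0])<45)&(P[...,2]>168)&(P[...,2]<270)
for lo,hi in((170,212),(215,221),(240,270)):
    q=P[k&(P[...,2]>lo)&(P[...,2]<hi)];print('plate',len(q),q.min(0).round(1),q.max(0).round(1))
d=(W[...,2]<.034)&(W[...,2]>-.01)&(abs(W[...,0]-.664)<.02)&(abs(W[...,1]-.166)<.05)
q=P[d]
if len(q)>5:print('slot',len(q),q.min(0).round(1),q.max(0).round(1),np.percentile(q[:,1],[2,98]))
t=(abs(W[...,2]-.04)<.005)&(W[...,0]>.6)&(W[...,0]<.73)&(W[...,1]>.09)&(W[...,1]<.24)
q=P[t];print('block',len(q),q.min(0).round(1),q.max(0).round(1))
E
python3 m.py wrist9; python3 -c "
import cv2;a=cv2.imread('pics/wrist9.png')[120:370,200:460];cv2.imwrite('pics/crop9.png',cv2.resize(a,(520,500)))"
```

```text
[0.66306542 0.16432235 0.33131605] [ 0.38541568  0.28849921 -0.95269864] 34.992042956873775 bottom z 0.05811605332071923
plate 403 [ 15.9  -5.3 170.1] [ 17.3   2.7 211.7]
plate 396 [ -4.4  -6.8 215. ] [ 33.7   4.2 221. ]
plate 95 [ 29.8  -5.7 240.1] [ 33.7   3.  269.6]
slot 235 [-15.3  -5.4 297.5] [ 36.3   5.7 317.4] [-5.39100501  5.66467947]
block 15270 [-65.  -50.  287.4] [ 66.   50.5 296.3]
```

View pics/crop9.png

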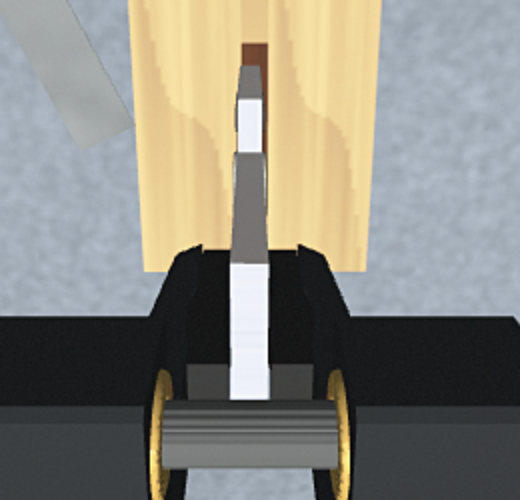

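The plate (crop x≈250) sits about 1.4 mm left of the slot centre (255). Correcting, then checking from lower down.

Call:
move_arm([
  [0.0005, 0.0014, 0, 0, 0],
  [0, 0, 0.006, 0, 0],
  [0, 0, 0.005, 0, 0],
  [0, 0, 0, 0, 0],
  [0, 0, 0, 0, 0],
  [0, 0, 0, 0, 0],
  [0, 0, 0, 0, 0],
  [0, 0, 0, 0, 0],
])

```text
clock: 13.23
tool_pos: [0.6641, 0.1657, 0.3192]
eef_rot: [0.685, 0.729, 0.0, 0.0]
contact_force: [0.5, 0.3, -3.0]
opening: 0.087
finger_force: 35.0
```

```bash
python3 m.py wrist10;python3 m.py wrist11
```

```text
[0.66404809 0.16565984 0.31919384] [-0.37436916  0.20520016 -2.51883846] 34.99209714587778 bottom z 0.045993835562246566
plate 400 [ 16.3  -4.4 170. ] [ 17.8   3.6 212. ]
plate 408 [ -4.3  -5.9 215.1] [ 34.1   4.5 221. ]
plate 91 [ 32.8  -4.3 240. ] [ 34.2   3.6 269.5]
slot 147 [ -6.6  -6.  286.8] [ 33.9   5.1 304.6] [-5.94728097  5.12228909]
block 15944 [-65.6 -50.9 275.2] [ 64.6  49.9 280.6]
[0.66404138 0.16565897 0.31915568] [ 0.28254688 -0.4386384  -1.77318755] 34.99229766894132 bottom z 0.04595568264920141
plate 398 [ 16.2  -4.4 170. ] [ 17.7   3.6 211.8]
plate 404 [ -4.2  -5.9 215.1] [ 34.2   4.5 220.9]
plate 96 [ 30.2  -4.8 240. ] [ 34.    3.6 269.1]
slot 147 [ -7.2  -6.  285.7] [ 33.5   5.1 304.5] [-5.92751377  5.12691259]
block 15949 [-66.1 -50.6 275.6] [ 64.6  49.8 281. ]
```

Now aligned: plate and slot centres agree to within about 0.3 mm. Lowering.

Call:
move_arm([
  [0, 0, 0.004, 0, 0],
  [0, 0, 0.004, 0, 0],
  [0, 0, 0.003, 0, 0],
  [0, 0, 0, 0, 0],
  [0, 0, 0, 0, 0],
])

```text
clock: 13.75
tool_pos: [0.6639, 0.1656, 0.3075]
eef_rot: [0.685, 0.729, -0.0, -0.0]
contact_force: [0.3, 0.0, -2.5]
opening: 0.088
finger_force: 35.0
```

Call:
move_arm([
  [0, 0, 0.004, 0, 0],
  [0, 0, 0.004, 0, 0],
  [0, 0, 0.004, 0, 0],
  [0, 0, 0.003, 0, 0],
  [0, 0, 0, 0, 0],
  [0, 0, 0, 0, 0],
])

```text
clock: 14.25
tool_pos: [0.6639, 0.1656, 0.2927]
eef_rot: [0.685, 0.729, -0.0, -0.0]
contact_force: [0.7, -0.4, -1.7]
opening: 0.085
finger_force: 35.0
```

Call:
move_arm([
  [0, 0, 0.001, 0, 0],
  [0, 0, 0.001, 0, 0],
  [0, 0, 0.001, 0, 0],
  [0, 0, 0.0005, 0, 0],
  [0, 0, 0, 0, 0],
  [0, 0, 0, 0, 0],
])

```text
clock: 14.75
tool_pos: [0.664, 0.1656, 0.2895]
eef_rot: [0.685, 0.729, 0.0, -0.0]
contact_force: [0.2, 0.7, -2.5]
opening: 0.084
finger_force: 35.0
```

Call:
move_arm([
  [0, 0, 0.0005, 0, 0],
  [0, 0, 0.0005, 0, 0],
  [0, 0, 0.0003, 0, 0],
  [0, 0, 0, 0, 0],
  [0, 0, 0, 0, 0],
  [0, 0, 0, 0, 0],
])

```text
clock: 15.25
tool_pos: [0.6641, 0.1656, 0.2885]
eef_rot: [0.685, 0.728, 0.0, 0.0]
contact_force: [-0.7, 0.2, 0.1]
opening: 0.087
finger_force: 35.0
```

Call:
move_arm([
  [0, 0, 0.0003, 0, 0],
  [0, 0, 0.0003, 0, 0],
  [0, 0, 0, 0, 0],
  [0, 0, 0, 0, 0],
  [0, 0, 0, 0, 0],
  [0, 0, 0, 0, 0],
])

```text
clock: 15.75
tool_pos: [0.6643, 0.1655, 0.2884]
eef_rot: [0.685, 0.728, 0.0, 0.0]
contact_force: [-1.1, -0.4, 5.3]
opening: 0.085
finger_force: 35.0
```

```bash
python3 m.py wrist12
```

```text
[0.66425811 0.16544398 0.28836972] [-0.97571619 -1.04058274  5.18948855] 35.0188227603212 bottom z 0.015169723799423274
plate 401 [ 16.2  -4.6 170.1] [ 17.7   3.5 212. ]
plate 417 [ -3.4  -5.9 215. ] [ 34.3   4.5 221. ]
plate 1182 [-31.5  -9.  240.1] [ 44.9   9.  269.4]
slot 108 [ -1.   -6.3 254.4] [ 34.3   4.8 274.1] [-6.28317587  4.72970152]
block 18688 [-60.6 -50.9 243.7] [ 64.9  49.4 253.4]
```

The plate is on the floor: a firm 7 N reaction at the expected height. Releasing and retreating.

Call:
move_arm([
  [0, 0, 0, 0, 0.02],
  [0, 0, 0, 0, 0.03],
  [0, 0, 0, 0, 0.05],
  [0, 0, 0, 0, 0.06],
  [0, 0, 0, 0, 0.06],
  [0, 0, 0, 0, 0.06],
  [0, 0, 0, 0, 0.06],
  [0, 0, 0, 0, 0.06],
])

```text
clock: 16.47
tool_pos: [0.664, 0.1657, 0.2875]
eef_rot: [0.685, 0.729, -0.0, -0.0]
contact_force: [0.2, -0.6, 0.5]
opening: 0.664
finger_force: 0.0
```

Call:
move_arm([
  [0, 0, -0.005, 0, 0.06],
  [0, 0, -0.01, 0, 0.06],
  [0, 0, -0.02, 0, 0.06],
  [0, 0, -0.03, 0, 0.06],
  [0, 0, -0.03, 0, 0.06],
  [0, 0, 0, 0, 0.06],
  [0, 0, 0, 0, 0.06],
  [0, 0, 0, 0, 0.06],
  [0, 0, 0, 0, 0.06],
])

```text
clock: 17.22
tool_pos: [0.6635, 0.1656, 0.3816]
eef_rot: [0.685, 0.729, -0.001, -0.001]
contact_force: [0.2, -0.2, -0.1]
opening: 0.683
finger_force: 0.0
```

```bash
python3 - <<'E'
from h import *
s=take('wrist','wrist13');st=r.get_state();print(st['tool_pos'],st['contact_force'],st['finger_force'],st['qd'],st['clock'])
W=cloud(s)
for lo,hi in((.135,.155),(.066,.074)):
    q=W[(W[...,2]>lo)&(W[...,2]<hi)&(abs(W[...,0]-.664)<.012)&(abs(W[...,1]-.1655)<.04)];print(len(q),q.min(0),q.max(0),q.mean(0))
E
```

```text
[0.66348406 0.16557189 0.3813656 ] [ 0.53192858 -0.0023391  -0.33009134] 0.0 [ 0.00039792  0.00547328  0.00151444 -0.00274544 -0.00026752  0.00071915
  0.00139742] 17.2667
591 [0.65899931 0.14673337 0.13534277] [0.66822195 0.18270653 0.14810578] [0.66359111 0.16640683 0.14554442]
234 [0.65733267 0.15761249 0.06604075] [0.66922839 0.19947273 0.07367284] [0.66205275 0.18805072 0.07103964]
```

The tab top is at z = 0.1455 (0.145 expected), centred at (0.6636, 0.165), so the plate is upright and seated. Handing in.

```bash
python3 -c "
from plant import r
print(r.finish_job())"
```

```text
the job is handed in; nothing more can be done
None
```

The plate came off the peg with no contact force showing at the wrist, stands released and upright on the slot floor (tab top 0.145 m, as expected), and the job was handed in at about 17 s; no verdict was returned.

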